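# Tip the laundry tokens out of their spouted carton

### The job

The small brass washer tokens are in the cardboard carton with the blue band. Pull its folded spout fully out by the blue tab while the carton still stands on the worktop, then pick the carton up and tilt it so that all three tokens slide out into the grey tray. Set the carton back down flat on the worktop, outside the tray, and leave the orange-banded carton where it is.

Things in the scene. Friction and masses are not known exactly. Their poses are not given: they have to be found in the camera images.
- carton: Loose cardboard carton lying flat, BLUE band and tab, 0.3-0.55 kg. Length 120 mm (x), width 52 (y), height 50 (z). Origin: centre of underside. Stiff 3 mm walls, inner floor 14 mm up, closed but for the spout at its -x end, which faces roughly to the robot. Grip across y from above at own x 0 to 40 mm. With the spout out, tokens slide out at 45 to 60 degrees spout-down tilt.
- carton_spout (a joint): Its spout, rad: 0 shut, 1.3 fully out. A panel hinged along y at own x -58.5 mm, z 11.5 mm; its top swings outward (-x) and down. Blue tab on its top edge, 14 mm wide (y), 4 thick: when shut it stands at own x -58.5, y 0, z 50 to 74 mm, its end 62.5 mm from the hinge. Pinch it across y from above (it may turn in the fingers) or push it out from behind. Needs about 0.6 N; stays where left.
- tray: Grey square open tray fixed to the worktop, 150 x 150 mm outside, 40 mm high, walls and floor 4 mm. Origin: centre of its underside; x and y along its sides, z up.
- token_1: Brass washer token, a disc 20 mm across and 4 mm thick, 10 g, inside the blue-banded carton at the start. Origin: centre of its underside.
- token_2: Second such token, in the same carton.
- token_3: Third such token, in the same carton.
- spare_carton: Like the carton in size and shape, but with an ORANGE band and tab. Not to be used. Origin: centre of its underside.

How it is judged:
On the way, in this order (a step that is already met when the one before it is completed fails the run):
1. the spout is out (at least 1.05 of 1.3 rad) with the carton still standing flat on the worktop (value of joint carton_spout above 1.05 rad and angle between carton's own z axis and vertical below 0.2 rad and height (world z) of carton below 0.012 m), for 0.1 s.
2. all three tokens are in the tray (x of token_1 in the frame of tray between -0.075 and 0.075 m and y of token_1 in the frame of tray between -0.075 and 0.075 m and height (world z) of each of token_1, token_2, token_3 below 0.035 m and linear speed of each of token_1, token_2, token_3 below 0.1 m/s and x of token_2 in the frame of tray between -0.075 and 0.075 m and y of token_2 in the frame of tray between -0.075 and 0.075 m and x of token_3 in the frame of tray between -0.075 and 0.075 m and y of token_3 in the frame of tray between -0.075 and 0.075 m), for 0.2 s.
At the end, for the whole second after the job is handed in: All three tokens lie inside the tray, and the carton lies flat on the worktop outside it (within 10 degrees of level, underside within 8 mm of the worktop), at rest (all of step 2 and angle between carton's own z axis and vertical below 0.17 rad and height (world z) of carton between -0.008 and 0.008 m and linear speed of carton below 0.03 m/s and horizontal distance between carton and tray above 0.08 m); the robot touches nothing.
It fails at once if the orange-banded carton is moved by more than 30 mm (distance of spare_carton from where it was at the start of the episode above 0.03 m).
It also fails if it takes over 67 s, if anything falls off the work surface, if the arm or the gripper's body presses on something with over 40 N, if the wrist force passes 120 N, or if a joint passes its speed limit or range.

### The arm

A 6-joint arm with a two-finger parallel gripper is mounted at the origin on a cart in front of the work surface, level with it; the furniture and walls round the work are solid. World frame = base frame: x ahead of the robot, y to its left, z up, the work surface at z = 0. Lengths are in m, angles in rad, forces in N, time in s.
With the tool pointing down it reaches from about 0.35 to 0.775 m from the base axis. Payload 7.3 kg.
Tool frame: the origin (TCP) lies at the very end of the fingers, on their centre line; the grasp point (between the pads) lies 19 mm behind it; z points along the fingers, y is the direction in which the jaws open and shut (so a half turn about z gives the same grasp; the last joint's range is limited). The gripper opens to 92 mm and grips with 3 to 60 N. Pads are 19 mm wide; open, the fingers measure 130 mm over their backs; the gripper's body (75 mm by 190 mm) begins 47 mm behind the grasp point.
Start: joints at [1.043, 0.342, 1.524, -0, 1.275, -0.146], TCP at [0.196, 0.487, 0.227] pointing down, gripper open.
Joint ranges: [-2.53, 2.53], [-0.77, 2.02], [0.04, 2.7], [-1, 4.14], [0.28, 2.66], [-3.11, 3.11]. Speed limits (rad/s): [2.57, 2.57, 3.14, 3.14, 3.14, 3.14].

### API

Orientations are given as [roll, pitch, yaw] about the fixed x, y, z axes, in that order (R = Rz(yaw) Ry(pitch) Rx(roll)).
In Python, from cell import robot gives the robot as it stands. The module is installed in compiled form; this text tells all that it offers.
- The arm moves only by the tool carry_out, never from a script. Its argument "series" is a list of rows, each an object with "jaw": the opening in per cent of the stroke, from 0 (shut) to 100 (fully open); "travel": the shift along the tool's x, y, z in units of 60 mm (1.0 is 60 mm), a list of three; "twist": the turn about the tool's z in units of 6 degrees (1.0 is 6 degrees). A call has 1 to 8 rows; each row shifts and turns the commanded pose from where the row before left it, along the tool's axes as they then stand; what a row does not reach is not made up. A row lasts 1/8 s, in which the tool goes at most 62.5 mm and 10.7 degrees, less where a joint would pass 70% of its speed; a pose out of reach is approached as far as the arm can. A call is refused whole if a number of a shift passes 1 or a number of a turn 1, either way. A call with a gripper value outside its range is refused whole. The fingers move at their own pace and stop on an object; "squeeze" is the grip in N (left out, the last holds). Time passes only in rows, so rows that do not move let the fingers close. It gives the time, the measured TCP pose, the force and the opening at its end, in the units of the state.
- robot.observe(): the state, without advancing time (a new reading comes with each control period).
- robot.read_camera(name): name is "scene" or "top" or "wrist"; returns the picture (420x560x3 uint8, blue, green, red); there is no depth.
- robot.calibration(name): a dict with "intrinsics" (3x3 intrinsics, pixels), "k1" (the pictures are not rectified: a ray, as slopes to the right and down, at radius r is drawn at 1 + k1 r^2 times it, then the intrinsics apply), "cam_to_world" (4x4, takes a point from camera to world coordinates); the wrist camera has in their place "tool_from_camera" (4x4, takes a point from camera to tool coordinates, whose origin is the TCP and whose axes are the flange's). Camera axes: x right, y up, looking along -z (the intrinsics and any distortion apply to the point x, -y, -z); pixel columns grow to the right and rows downward; lengths in m; the calibration is good to about 2 mm. A picture is of the moment at which its call begins: read the wrist's pose just before it. calibration takes no time and is no camera call.
- robot.hand_in(): hands the job in, once; it reports no verdict.
Trained networks look in the newest picture that a camera, given by its name, has taken for a name from the list of things; names that differ only in an ending like _2 or _b are one class to them, and where a whole thing is asked for, a point or a joint stands for the part that bears it (a point fixed in the world has none). Each returns a list of dicts, best first, with "score" (0 to 1); they miss things now and then, are a little off and sometimes report something else, mostly with a low value. They report only what shows in the picture. A call takes as long as a camera call.
- robot.regions_of(camera, query): "pixels" (420x560 bool, what is visible of it) and "xy" ([column, row] in pixels, amid what is visible of it).
The state is a dict: "time": time; "qpos": joint angles; "qvel": joint speeds; "joint_efforts": joint torques, N m; "tool_pos": TCP position; "tool_rot": TCP orientation; "contact_force": force on the tool from outside, world axes, zero at the start; "torque": the same for the moment, N m; "opening": finger opening in m.
Only numpy, scipy, OpenCV 4.12 (cv2) and the standard library are available. Lean on these libraries where they do the work, as an engineer would, in place of code of your own. Each camera call takes 0.05 s, during which the arm holds its last target. There are 200 camera calls.

## Working session

There is one attempt and no reset: what is moved stays moved. The work goes in short steps, Python scripts to look and compute and a tool call to move; the robot and the scene stay as the last step left them, time stands still between calls to the robot, and variables do not carry over. Pictures are saved under pics/ and viewed, about 8 in all and at most 12, crops included, and the job is handed in when it is done.

Besides the shell and the picture viewer there is one more tool, called by a JSON object that holds its "api" and its "payload". carry_out: Moves the arm, as the interface text tells. Its arguments: {"type":"object","properties":{"series":{"type":"array"},"squeeze":{"type":"number"}},"required":["series"]}

```bash
mkdir -p pics
cat > h.py <<'E'
import numpy as np, cv2
from cell import robot
from scipy.spatial.transform import Rotation as R
np.set_printoptions(precision=4,suppress=True)
def T_tool():
    s=robot.observe(); T=np.eye(4); T[:3,3]=s['tool_pos']; T[:3,:3]=R.from_euler('xyz',s['tool_rot']).as_matrix(); return T
def cam(name):
    c=robot.calibration(name)
    M=np.array(c['cam_to_world']) if 'cam_to_world' in c else T_tool()@np.array(c['tool_from_camera'])
    return np.array(c['intrinsics']),c['k1'],M
def toz(name,px,z):
    K,k1,M=cam(name); px=np.atleast_2d(np.array(px,float))
    u=cv2.undistortPoints(px[:,None],K,np.array([k1,0,0,0.]))[:,0]
    d=np.c_[u[:,0],-u[:,1],-np.ones(len(u))]@M[:3,:3].T; o=M[:3,3]
    return o+d*((z-o[2])/d[:,2])[:,None]
def proj(name,P):
    K,k1,M=cam(name); p=(np.atleast_2d(P)-M[:3,3])@M[:3,:3]
    s=np.c_[p[:,0]/-p[:,2],-p[:,1]/-p[:,2]]; s=s*(1+k1*(s**2).sum(1))[:,None]
    return s@K[:2,:2].T+K[:2,2]
E
python3 - <<'E'
from h import *
s=robot.observe(); print(s['time'],s['tool_pos'],s['tool_rot'],s['opening'])
a=robot.read_camera('top'); cv2.imwrite('pics/top1.png',a)
for q in ['carton','carton_spout','tray','spare_carton']:
    for r in robot.regions_of('top',q)[:3]:
        m=r['pixels'].astype(np.uint8); rc=cv2.minAreaRect(cv2.findNonZero(m)); print(q,r['score'],r['xy'],rc)
b=robot.read_camera('scene'); cv2.imwrite('pics/scene1.png',b)
print(cam('top')[2],cam('scene')[2])
E
```

```text
0.0 [0.1954 0.4868 0.226 ] [-3.14   -0.0002  2.7598] 0.09201938919728316
carton 0.81 [292.1, 191.9] ((294.59747314453125, 194.65162658691406), (24.38692283630371, 57.78086471557617), 12.26477336883545)
carton_spout 0.48 [289.4, 220.6] ((288.39971923828125, 221.86102294921875), (21.57209587097168, 2.944082736968994), 15.5241117477417)
tray 0.6 [203.7, 204.4] ((203.54806518554688, 204.36026000976562), (71.566650390625, 73.6812744140625), 82.40535736083984)
spare_carton 0.59 [377.0, 200.5] ((374.1075439453125, 199.18199157714844), (60.6240348815918, 29.464635848999023), 83.04703521728516)
[[ 0.0214  0.9923 -0.1222  0.4055]
 [-0.9995  0.0185 -0.0246 -0.0141]
 [-0.0221  0.1227  0.9922  1.0136]
 [ 0.      0.      0.      1.    ]] [[ 0.7849  0.4766 -0.396   0.1649]
 [-0.6197  0.6007 -0.5052 -0.4586]
 [-0.0029  0.6419  0.7668  0.7487]
 [ 0.      0.      0.      1.    ]]
```

View pics/top1.png

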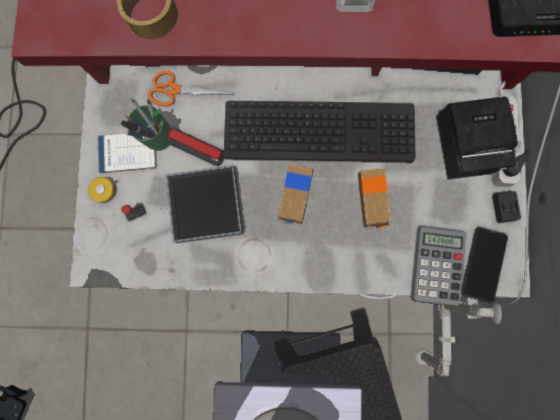

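View pics/scene1.png

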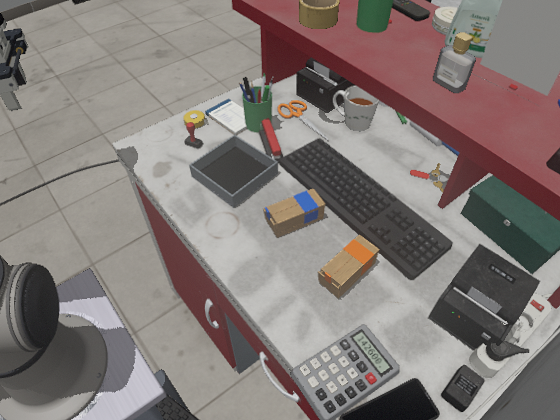

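Top view: blue carton about (295,194) with its tab at (289,221), tray (205,204), orange carton (374,199). The red shelf overhangs farther back.

Run:
```python
from h import *
print('tray',toz('top',[[168,176],[236,167],[243,235],[173,242]],.04))
print('tab',toz('top',[[289,221]],.07), 'carton',toz('top',cv2.boxPoints(((294.6,194.65),(24.4,57.8),12.26)),.05))
print('spare',toz('top',cv2.boxPoints(((374.1,199.2),(60.6,29.5),83.)),.05))
print('shelf edge',toz('top',[[300,63]],.25))
print(robot.calibration('wrist')['tool_from_camera'])
```

```text
tray [[0.5981 0.2691 0.04  ]
 [0.6204 0.12   0.04  ]
 [0.472  0.0997 0.04  ]
 [0.4538 0.2505 0.04  ]]
tab [[0.501  0.0012 0.07  ]] carton [[ 0.504   0.028   0.05  ]
 [ 0.627   0.0044  0.05  ]
 [ 0.6165 -0.0471  0.05  ]
 [ 0.4939 -0.0228  0.05  ]]
spare [[ 0.6139 -0.1398  0.05  ]
 [ 0.6229 -0.2028  0.05  ]
 [ 0.4934 -0.2176  0.05  ]
 [ 0.4846 -0.1557  0.05  ]]
shelf edge [[ 0.7636 -0.0155  0.25  ]]
[[-0.0012  0.9598  0.2808  0.0764]
 [ 1.      0.0012  0.0005 -0.0007]
 [ 0.0001  0.2808 -0.9598 -0.1597]
 [ 0.      0.      0.      1.    ]]
```

{"api": "carry_out", "payload": {"series": [{"jaw":100,"travel":[0,0,0],"twist":-0.9},{"jaw":100,"travel":[0,0,0],"twist":-0.9},{"jaw":100,"travel":[-0.69,-0.63,0],"twist":0},{"jaw":100,"travel":[-0.69,-0.63,0],"twist":0},{"jaw":100,"travel":[-0.69,-0.63,0],"twist":0},{"jaw":100,"travel":[-0.69,-0.63,0],"twist":0},{"jaw":100,"travel":[-0.69,-0.63,0],"twist":0},{"jaw":100,"travel":[-0.69,-0.63,0],"twist":0}]}}

```text
time: 1.3
tool_pos: [0.3967, 0.2154, 0.2269]
tool_rot: [3.141, 0.001, 2.948]
contact_force: [-0.0, 0.5, -0.2]
opening: 0.0919
```

{"api": "carry_out", "payload": {"series": [{"jaw":100,"travel":[-0.69,-0.63,0],"twist":0},{"jaw":100,"travel":[-0.69,-0.63,0],"twist":0},{"jaw":100,"travel":[-0.69,-0.63,0],"twist":0},{"jaw":100,"travel":[-0.65,-0.63,0],"twist":0},{"jaw":100,"travel":[-0.65,-0.63,0],"twist":0},{"jaw":100,"travel":[0,0,0],"twist":0},{"jaw":100,"travel":[0,0,0],"twist":0}]}}

```text
time: 2.17
tool_pos: [0.5574, -0.0071, 0.2263]
tool_rot: [3.141, -0.001, 2.948]
contact_force: [-1.1, -0.5, 0.1]
opening: 0.0916
```

Run:
```python
from h import *
s=robot.observe(); print(s['time'],s['tool_pos'],s['tool_rot'],s['opening'],s['contact_force'])
a=robot.read_camera('wrist'); cv2.imwrite('pics/w1.png',a)
```

```text
2.175 [ 0.5574 -0.0071  0.2263] [ 3.1412 -0.0013  2.9478] 0.09156663484900271 [-1.1133 -0.4657  0.0816]
```

View pics/w1.png

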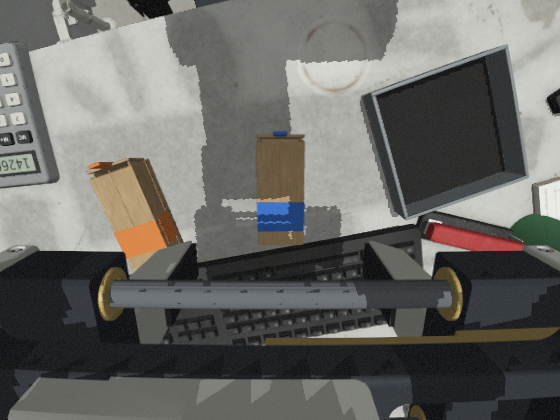

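Wrist view: tab at (280,133), top face of the carton from (257,137)/(304,137) to about (257,244)/(304,244); tray rim corners (363,98),(507,46),(526,177),(403,217).

Run:
```python
from h import *
p=toz('wrist',[[257,137],[304,137],[257,244],[304,244]],.05); print(p)
print('tab',toz('wrist',[[280,131]],.074))
t=toz('wrist',[[363,98],[507,46],[526,177],[403,217]],.04);print(t,t.mean(0))
s=toz('wrist',[[90,167],[141,158]],.05);print(s)
```

```text
[[ 0.4981 -0.0202  0.05  ]
 [ 0.5076  0.0282  0.05  ]
 [ 0.6164 -0.0459  0.05  ]
 [ 0.6269  0.0074  0.05  ]]
tab [[0.4957 0.0049 0.074 ]]
[[0.4803 0.0969 0.04  ]
 [0.4552 0.2533 0.04  ]
 [0.6    0.2742 0.04  ]
 [0.6203 0.1269 0.04  ]] [0.539  0.1878 0.04  ]
[[ 0.4928 -0.2069  0.05  ]
 [ 0.495  -0.1477  0.05  ]]
```

{"api": "carry_out", "payload": {"series": [{"jaw":0,"travel":[0.42,0.01,0.7],"twist":0},{"jaw":0,"travel":[0,0,0.7],"twist":0},{"jaw":0,"travel":[0,0,0.7],"twist":0},{"jaw":0,"travel":[0,0,0],"twist":0},{"jaw":0,"travel":[0,0,0.4],"twist":0},{"jaw":0,"travel":[0,0,0.3],"twist":0},{"jaw":0,"travel":[0,0,0],"twist":0},{"jaw":0,"travel":[0,0,0],"twist":0}]}}

```text
time: 3.22
tool_pos: [0.5344, -0.0017, 0.0606]
tool_rot: [3.141, 0.003, 2.949]
contact_force: [0.7, -0.2, 0.2]
opening: 0.0165
```

{"api": "carry_out", "payload": {"series": [{"jaw":0,"travel":[0,0,0.04],"twist":0},{"jaw":0,"travel":[0,0,0],"twist":0},{"jaw":0,"travel":[0,0,0],"twist":0}]}}

```text
time: 3.6
tool_pos: [0.5334, -0.002, 0.0565]
tool_rot: [3.141, 0.0, 2.948]
contact_force: [0.3, 1.8, -0.3]
opening: 0.0
```

{"api": "carry_out", "payload": {"series": [{"jaw":0,"travel":[0.27,0,-0.03],"twist":0},{"jaw":0,"travel":[0.27,0,-0.03],"twist":0},{"jaw":0,"travel":[0.23,0,0.1],"twist":0},{"jaw":0,"travel":[0.19,0,0.16],"twist":0},{"jaw":0,"travel":[0.11,0,0.18],"twist":0},{"jaw":0,"travel":[0.02,0,0.05],"twist":0},{"jaw":0,"travel":[0,0,0],"twist":0},{"jaw":0,"travel":[0,0,0],"twist":0}]}}

```text
time: 4.6
tool_pos: [0.4697, 0.0105, 0.0307]
tool_rot: [3.141, 0.001, 2.948]
contact_force: [0.5, -0.9, 1.1]
opening: 0.0006
```

Run:
```python
from h import *
s=robot.observe(); print(s['tool_pos'],s['contact_force'])
for n in ['scene','top']:
    a=robot.read_camera(n)
    cx,cy=proj(n,[[.53,0,.03]])[0].astype(int)
    c=cv2.resize(a[cy-50:cy+50,cx-70:cx+70],None,fx=4,fy=4,interpolation=2); cv2.imwrite(f'pics/{n}2.png',c)
i=[cv2.imread(f'pics/{n}2.png') for n in ('scene','top')]; cv2.imwrite('pics/c2.png',cv2.resize(np.hstack(i),(800,290)))
```

```text
[0.4697 0.0105 0.0307] [ 0.5196 -0.923   1.1189]
```

View pics/c2.png

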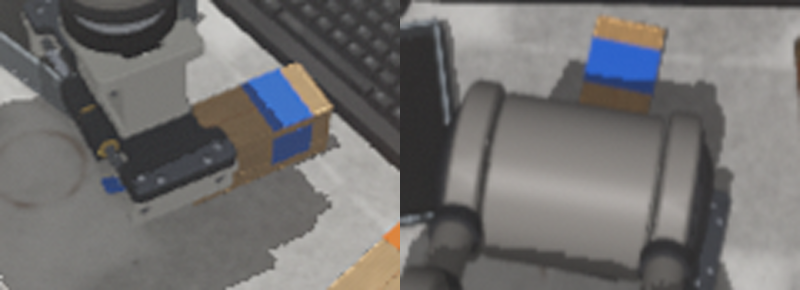

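{"api": "carry_out", "payload": {"series": [{"jaw":0,"travel":[0,0,0.03],"twist":0},{"jaw":0,"travel":[0,0,0],"twist":0},{"jaw":0,"travel":[0,0,-0.9],"twist":0},{"jaw":100,"travel":[0,0,-0.9],"twist":0},{"jaw":100,"travel":[-0.66,0,-0.6],"twist":0},{"jaw":100,"travel":[-0.66,0,0],"twist":0},{"jaw":100,"travel":[-0.66,0,0],"twist":0},{"jaw":100,"travel":[0,0,0],"twist":0}]}}

```text
time: 5.7
tool_pos: [0.5873, -0.0128, 0.172]
tool_rot: [3.142, 0.0, 2.948]
contact_force: [-0.2, 0.3, 0.7]
opening: 0.0459
```

Run:
```python
from h import *
s=robot.observe(); print(s['tool_pos'],s['contact_force'],s['opening'])
a=robot.read_camera('wrist'); cv2.imwrite('pics/w3.png',a)
```

```text
[ 0.5873 -0.0128  0.172 ] [-0.2235  0.3301  0.6606] 0.04586548023163762
```

View pics/w3.png

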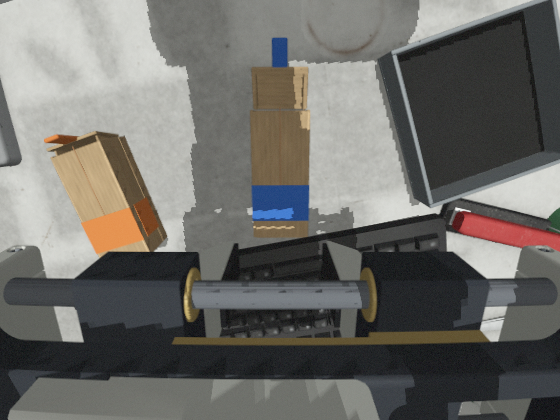

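The spout is out: the panel lies forward of the near top edge (row 110, columns 251–309), with the tab end at (279,38). I'll check the carton pose.

Run:
```python
from h import *
p=toz('wrist',[[250.5,110],[309.5,110],[254,236],[308,236]],.05); print(p)
for z in (.02,.03): print(toz('wrist',[[279,39]],z))
```

```text
[[ 0.5003 -0.0221  0.05  ]
 [ 0.5102  0.0277  0.05  ]
 [ 0.6141 -0.0441  0.05  ]
 [ 0.6242  0.0067  0.05  ]]
[[0.4434 0.0141 0.02  ]]
[[0.4456 0.0137 0.03  ]]
```

{"api": "carry_out", "payload": {"series": [{"jaw":85,"travel":[0,0,0.4],"twist":0},{"jaw":85,"travel":[0,0,0.4],"twist":0},{"jaw":85,"travel":[0,0,0],"twist":0},{"jaw":85,"travel":[0,0,0.5],"twist":0},{"jaw":85,"travel":[0,0,0.5],"twist":0},{"jaw":85,"travel":[0,0,0.4],"twist":0},{"jaw":85,"travel":[0,0,0.3],"twist":0},{"jaw":85,"travel":[0,0,0],"twist":0}]}}

```text
time: 6.75
tool_pos: [0.5851, -0.012, 0.0223]
tool_rot: [3.142, -0.002, 2.948]
contact_force: [0.5, -0.2, 1.1]
opening: 0.078
```

{"api": "carry_out", "payload": {"series": [{"jaw":30,"travel":[0,0,0],"twist":0},{"jaw":30,"travel":[0,0,0],"twist":0},{"jaw":30,"travel":[0,0,0],"twist":0},{"jaw":30,"travel":[0,0,0],"twist":0},{"jaw":30,"travel":[0,0,0],"twist":0},{"jaw":30,"travel":[0,0,0],"twist":0}], "squeeze": 55}}

```text
time: 7.5
tool_pos: [0.5861, -0.0123, 0.0234]
tool_rot: [3.142, 0.001, 2.948]
contact_force: [-1.0, -0.1, 6.0]
opening: 0.0517
```

{"api": "carry_out", "payload": {"series": [{"jaw":30,"travel":[0,0,-0.15],"twist":0},{"jaw":30,"travel":[0,0,-0.15],"twist":0},{"jaw":30,"travel":[0,0,-0.2],"twist":0},{"jaw":30,"travel":[0,0,-0.2],"twist":0},{"jaw":30,"travel":[0,0,0],"twist":0},{"jaw":30,"travel":[0,0,0],"twist":0}]}}

```text
time: 8.25
tool_pos: [0.5855, -0.0122, 0.0646]
tool_rot: [3.142, -0.0, 2.948]
contact_force: [-0.9, 0.8, -4.6]
opening: 0.0516
```

Run:
```python
from h import *
s=robot.observe(); print(s['tool_pos'],s['contact_force'],s['torque'],s['opening'])
a=robot.read_camera('wrist'); b=robot.read_camera('scene'); 
cx,cy=proj('scene',[[.53,0,.08]])[0].astype(int)
c=cv2.resize(b[cy-60:cy+60,cx-70:cx+70],(400,343),interpolation=2)
cv2.imwrite('pics/w4.png',np.hstack([cv2.resize(a,(400,300)),c[20:320]]))
```

```text
[ 0.5855 -0.0122  0.0646] [-0.9175  0.7933 -4.6205] [ 0.0221 -0.0948  0.0182] 0.051603004192973166
```

View pics/w4.png

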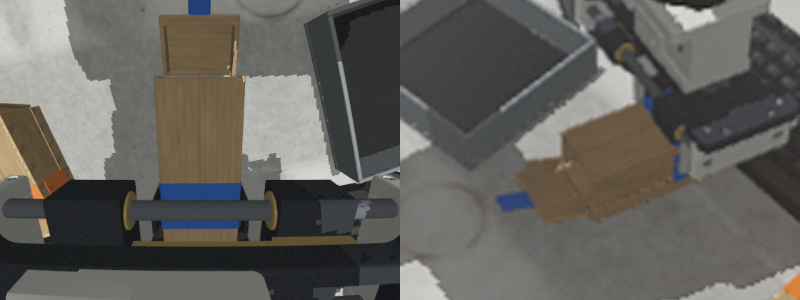

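The carton is held nearly level at 4.6 N, spout still out. Next I check the pen cup's clearance near the tray.

Run:
```python
from h import *
print('base',toz('scene',[[258,128]],0),'rim z.1',toz('scene',[[257,97]],.1),toz('top',[[150,128]],.1))
for z in (.12,.15,.18): print(z,'scene tip',toz('scene',[[270,82],[247,82]],z).ravel(),'top tip',toz('top',[[137,103],[128,115]],z).ravel())
```

```text
base [[0.6933 0.3011 0.    ]] rim z.1 [[0.6947 0.3012 0.1   ]] [[0.6879 0.2957 0.1   ]]
0.12 scene tip [0.7436 0.3099 0.12   0.6975 0.347  0.12  ] top tip [0.735  0.3197 0.12   0.7091 0.3368 0.12  ]
0.15 scene tip [0.716  0.2732 0.15   0.672  0.3086 0.15  ] top tip [0.7239 0.3085 0.15   0.6989 0.325  0.15  ]
0.18 scene tip [0.6884 0.2365 0.18   0.6466 0.2701 0.18  ] top tip [0.7129 0.2973 0.18   0.6887 0.3132 0.18  ]
```

{"api": "carry_out", "payload": {"series": [{"jaw":30,"travel":[0,0,-0.3],"twist":0},{"jaw":30,"travel":[0,0,-0.5],"twist":0},{"jaw":30,"travel":[0,0,-0.5],"twist":-0.3},{"jaw":30,"travel":[0,0,-0.4],"twist":-0.6},{"jaw":30,"travel":[0,0,0],"twist":-0.6},{"jaw":30,"travel":[0,0,0],"twist":-0.6},{"jaw":30,"travel":[0,0,0],"twist":-0.6},{"jaw":30,"travel":[0,0,0],"twist":-0.37}]}}

```text
time: 9.35
tool_pos: [0.5854, -0.0122, 0.1661]
tool_rot: [3.141, -0.001, -3.012]
contact_force: [0.1, -0.3, -4.9]
opening: 0.0515
```

{"api": "carry_out", "payload": {"series": [{"jaw":30,"travel":[-0.1,0.25,0],"twist":0},{"jaw":30,"travel":[-0.15,0.5,0],"twist":0},{"jaw":30,"travel":[-0.15,0.5,0],"twist":0},{"jaw":30,"travel":[-0.15,0.5,0],"twist":0},{"jaw":30,"travel":[-0.15,0.5,0],"twist":0},{"jaw":30,"travel":[-0.15,0.5,0],"twist":0},{"jaw":30,"travel":[-0.1,0.4,0],"twist":0},{"jaw":30,"travel":[-0.1,0.25,0],"twist":0}]}}

```text
time: 10.35
tool_pos: [0.6217, 0.2004, 0.1662]
tool_rot: [3.141, -0.001, -3.012]
contact_force: [0.3, -0.4, -4.0]
opening: 0.0519
```

Run:
```python
from h import *
s=robot.observe(); print(s['time'],s['tool_pos'],s['tool_rot'],s['contact_force'],s['torque'],s['opening'])
a=robot.read_camera('wrist'); b=robot.read_camera('scene'); 
cx,cy=proj('scene',[[.55,.19,.12]])[0].astype(int); x0=max(0,cx-100);y0=max(0,cy-75)
c=cv2.resize(b[y0:y0+150,x0:x0+200],(400,300),interpolation=2)
cv2.imwrite('pics/w5.png',np.hstack([cv2.resize(a,(400,300)),c]))
```

```text
10.35 [0.6217 0.2004 0.1662] [ 3.1412 -0.0008 -3.0125] [ 0.3078 -0.4    -3.9847] [ 0.0178 -0.1064  0.0274] 0.05189120325700293
```

View pics/w5.png

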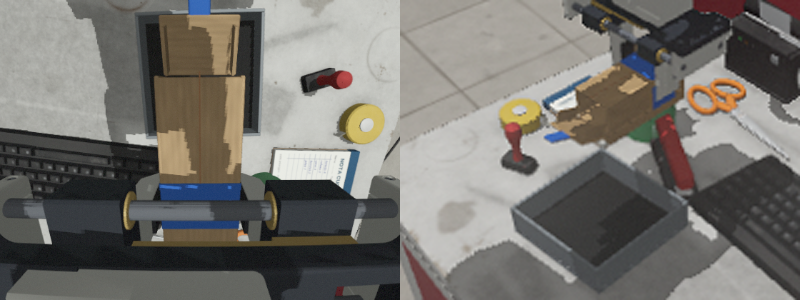

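Level over the tray and aligned with it. Now I ease the grip so the carton swings spout-down.

{"api": "carry_out", "payload": {"series": [{"jaw":30,"travel":[0,0,0],"twist":0},{"jaw":30,"travel":[0,0,0],"twist":0},{"jaw":30,"travel":[0,0,0],"twist":0}], "squeeze": 20}}

```text
time: 10.82
tool_pos: [0.6222, 0.1973, 0.1669]
tool_rot: [-3.142, 0.0, -3.015]
contact_force: [-0.3, -0.0, -3.9]
opening: 0.0517
```

```bash
cat >> h.py <<'E'
def st(out=None):
    s=robot.observe(); a=robot.read_camera('wrist')
    r=robot.regions_of('wrist','carton'); 
    print(s['time'],s['tool_pos'],s['contact_force'],s['torque'],s['opening'],s['joint_efforts'])
    if r:
        ys,xs=np.nonzero(r[0]['pixels']); print('mask',r[0]['score'],xs.min(),xs.max(),ys.min(),ys.max(),len(ys))
    if out: cv2.imwrite(out,a)
E
python3 -c "
from h import *
st()"
```

```text
10.825 [0.6222 0.1973 0.1669] [-0.3225 -0.0294 -3.8715] [ 0.0646 -0.0819  0.01  ] 0.0517308902486192 [  0.0806 -59.5007 -25.8593  -0.0244   0.1738  -0.0006]
mask 0.56 215 343 0 338 33284
```

{"api": "carry_out", "payload": {"series": [{"jaw":30,"travel":[0,0,0],"twist":0},{"jaw":30,"travel":[0,0,0],"twist":0}], "squeeze": 12}}

```text
time: 11.18
tool_pos: [0.6221, 0.1981, 0.1668]
tool_rot: [3.142, 0.0, -3.013]
contact_force: [-0.0, 0.1, -4.2]
opening: 0.0519
```

```bash
python3 -c "
from h import *
st('pics/w6.png')"
```

```text
11.175 [0.6221 0.1981 0.1668] [-0.0449  0.1275 -4.2334] [ 0.0464 -0.0707 -0.0192] 0.05188062074177624 [ -0.0619 -59.6142 -25.8917  -0.0306   0.1728  -0.0002]
mask 0.85 216 344 0 338 33769
```

{"api": "carry_out", "payload": {"series": [{"jaw":30,"travel":[0,0,0],"twist":0},{"jaw":30,"travel":[0,0,0],"twist":0}], "squeeze": 8.5}}

```text
time: 11.52
tool_pos: [0.6221, 0.1982, 0.1667]
tool_rot: [3.142, 0.0, -3.013]
contact_force: [0.8, 0.2, -3.2]
opening: 0.0523
```

```bash
python3 -c "
from h import *
st('pics/w6.png')"
```

```text
11.525 [0.6221 0.1982 0.1667] [ 0.785   0.208  -3.1957] [ 0.1097 -0.0261 -0.0287] 0.05227476948053704 [ -0.0045 -59.6017 -25.8952  -0.0266   0.1694   0.    ]
mask 0.68 217 343 0 338 33155
```

View pics/w6.png

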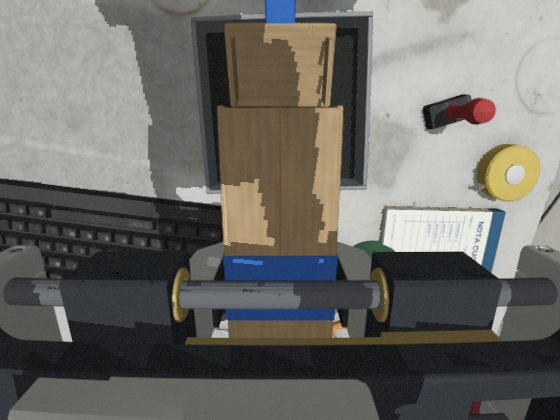

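{"api": "carry_out", "payload": {"series": [{"jaw":30,"travel":[0,0,0],"twist":0}], "squeeze": 6.5}}

```text
time: 11.75
tool_pos: [0.6221, 0.1982, 0.1667]
tool_rot: [3.142, -0.0, -3.013]
contact_force: [0.3, -0.1, -3.4]
opening: 0.0519
```

```bash
python3 -c "
from h import *
st('pics/w7.png')"
```

```text
11.75 [0.6221 0.1982 0.1667] [ 0.3385 -0.1328 -3.4163] [ 0.0794 -0.0627 -0.0136] 0.05193449167942963 [ -0.0098 -59.5757 -25.9249  -0.029    0.1326  -0.    ]
mask 0.91 221 341 0 338 31388
```

{"api": "carry_out", "payload": {"series": [{"jaw":30,"travel":[0,0,0],"twist":0}], "squeeze": 5.5}}

```text
time: 11.98
tool_pos: [0.6221, 0.1982, 0.1667]
tool_rot: [3.142, 0.0, -3.013]
contact_force: [-0.2, -0.4, -4.4]
opening: 0.0522
```

```bash
python3 -c "
from h import *
st('pics/w8.png')"
```

```text
11.975 [0.6221 0.1982 0.1667] [-0.1886 -0.3886 -4.3845] [ 0.0458 -0.007  -0.0242] 0.052157859332521705 [  0.0123 -59.6803 -25.912   -0.0264   0.1688  -0.    ]
mask 0.73 225 335 24 337 25902
```

{"api": "carry_out", "payload": {"series": [{"jaw":30,"travel":[0,0,0],"twist":0},{"jaw":30,"travel":[0,0,0],"twist":0}]}}

```text
time: 12.32
tool_pos: [0.6221, 0.1982, 0.1668]
tool_rot: [3.142, 0.0, -3.013]
contact_force: [0.4, 0.2, -4.4]
opening: 0.0517
```

```bash
python3 -c "
from h import *
st('pics/w9.png')"
```

```text
12.325 [0.6221 0.1982 0.1668] [ 0.3859  0.1583 -4.3595] [ 0.0739 -0.0359  0.066 ] 0.051726431153657854 [  0.0016 -59.6302 -25.921   -0.0282   0.1381   0.0001]
mask 0.88 225 335 29 337 25157
```

{"api": "carry_out", "payload": {"series": [{"jaw":30,"travel":[0,0,0],"twist":0},{"jaw":30,"travel":[0,0,0],"twist":0}], "squeeze": 4.8}}

```text
time: 12.68
tool_pos: [0.6221, 0.1982, 0.1667]
tool_rot: [3.142, -0.0, -3.013]
contact_force: [-0.6, -1.3, -3.9]
opening: 0.0523
```

```bash
python3 -c "
from h import *
st('pics/w10.png')"
```

```text
12.675 [0.6221 0.1982 0.1667] [-0.6112 -1.2888 -3.9116] [-0.0007 -0.0477 -0.0119] 0.052260774244399746 [ -0.0061 -59.6715 -25.9384  -0.0319   0.1421  -0.0009]
mask 0.66 223 336 59 338 21174
```

{"api": "carry_out", "payload": {"series": [{"jaw":30,"travel":[0,0,0],"twist":0},{"jaw":30,"travel":[0,0,0],"twist":0}], "squeeze": 4.3}}

```text
time: 13.02
tool_pos: [0.6221, 0.1981, 0.1667]
tool_rot: [3.142, -0.0, -3.013]
contact_force: [-0.5, -0.2, -4.3]
opening: 0.0521
```

Run:
```python
from h import *
st('pics/w11.png')
b=robot.read_camera('scene'); 
cx,cy=proj('scene',[[.55,.19,.12]])[0].astype(int); x0=max(0,cx-100);y0=max(0,cy-75)
c=cv2.resize(b[y0:y0+150,x0:x0+200],(400,300),interpolation=2)
cv2.imwrite('pics/s11.png',np.hstack([cv2.resize(cv2.imread('pics/w11.png'),(400,300)),c]))
```

```text
13.025 [0.6221 0.1981 0.1667] [-0.5292 -0.1612 -4.2809] [ 0.0422 -0.0161 -0.0505] 0.05208026218408486 [ -0.0004 -59.5846 -25.9215  -0.0287   0.1033   0.    ]
mask 0.8 223 337 71 338 20198
```

View pics/s11.png

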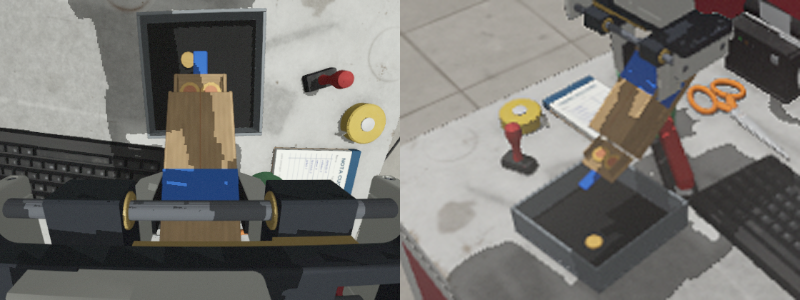

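One token is in the tray and two sit on the chute. It needs more tilt.

{"api": "carry_out", "payload": {"series": [{"jaw":30,"travel":[0,0,0],"twist":0},{"jaw":30,"travel":[0,0,0],"twist":0}], "squeeze": 3.8}}

```text
time: 13.42
tool_pos: [0.6221, 0.1982, 0.1667]
tool_rot: [3.142, 0.0, -3.013]
contact_force: [-0.4, -0.5, -4.1]
opening: 0.0518
```

```bash
cat >> h.py <<'E'
def tok():
    for n in ('scene','wrist'):
        a=robot.read_camera(n); cv2.imwrite(f'pics/l_{n}.png',a)
        for r in robot.regions_of(n,'token_1'): print(n,r['score'],r['xy'],toz(n,[r['xy']],.006))
E
python3 - <<'E'
from h import *
st('pics/w12.png'); tok()
E
```

```text
13.425 [0.6221 0.1982 0.1667] [-0.386  -0.4857 -4.1413] [ 0.0799 -0.0198 -0.0158] 0.05181350108221185 [ -0.0007 -59.5981 -25.9225  -0.0287   0.1057   0.    ]
mask 0.74 223 337 71 337 20122
scene 0.59 [231.2, 179.6] [[0.5232 0.1794 0.006 ]]
scene 0.47 [233.2, 136.3] [[0.6173 0.3085 0.006 ]]
wrist 0.83 [267.5, 78.2] [[0.5128 0.1716 0.006 ]]
wrist 0.74 [293.4, 119.3] [[0.5475 0.2015 0.006 ]]
wrist 0.51 [266.8, 120.4] [[0.5519 0.1756 0.006 ]]
```

{"api": "carry_out", "payload": {"series": [{"jaw":30,"travel":[0,0,0],"twist":0},{"jaw":30,"travel":[0,0,0],"twist":0},{"jaw":30,"travel":[0.3,0,0],"twist":0},{"jaw":30,"travel":[-0.5,0,0],"twist":0},{"jaw":30,"travel":[0.5,0,0],"twist":0},{"jaw":30,"travel":[-0.5,0,0],"twist":0},{"jaw":30,"travel":[0.2,0,0],"twist":0},{"jaw":30,"travel":[0,0,0],"twist":0}], "squeeze": 30}}

```text
time: 14.72
tool_pos: [0.6217, 0.1982, 0.1667]
tool_rot: [3.142, -0.001, -3.013]
contact_force: [0.1, 0.5, -3.8]
opening: 0.0518
```

Run:
```python
from h import *
st('pics/w12.png'); tok()
```

```text
14.725 [0.6217 0.1982 0.1667] [ 0.1379  0.4883 -3.8169] [0.0338 0.0124 0.0075] 0.051753727904330714 [ -0.0348 -59.3911 -25.5002  -0.0358   0.1075   0.0064]
mask 0.95 223 337 79 338 20027
wrist 0.67 [268.7, 75.4] [[0.5104 0.1725 0.006 ]]
wrist 0.65 [266.3, 47.2] [[0.4858 0.1674 0.006 ]]
wrist 0.63 [297.0, 41.5] [[0.4773 0.1952 0.006 ]]
```

Run:
```python
import cv2,numpy as np
from h import proj
a=cv2.imread('pics/l_wrist.png'); b=cv2.imread('pics/l_scene.png')
c=cv2.resize(b[75:225,130:330],(400,300),interpolation=2)
cv2.imwrite('pics/s13.png',np.hstack([cv2.resize(a,(400,300)),c]))
```

```text
(no output)
```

View pics/s13.png

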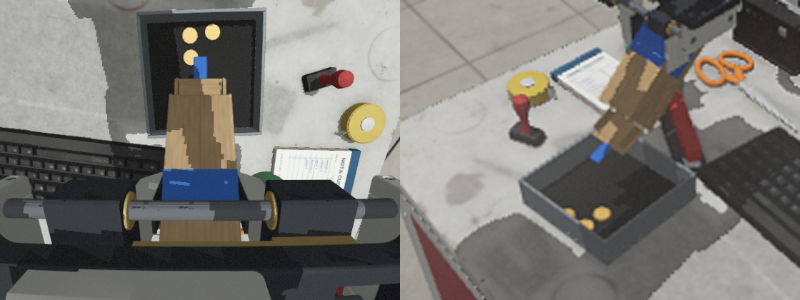

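All three tokens are in the tray, at (190,35), (212,32) and (190,57) in the left half. Now I carry the carton back, set its lower edge on the worktop and roll it flat.

{"api": "carry_out", "payload": {"series": [{"jaw":30,"travel":[0,0,-0.6],"twist":0},{"jaw":30,"travel":[0.3,-0.4,0],"twist":0},{"jaw":30,"travel":[0.3,-0.5,0],"twist":0},{"jaw":30,"travel":[0.3,-0.5,0],"twist":0},{"jaw":30,"travel":[0.3,-0.5,0],"twist":0},{"jaw":30,"travel":[0.3,-0.5,0],"twist":0},{"jaw":30,"travel":[0.3,-0.5,0],"twist":0},{"jaw":30,"travel":[0.3,-0.36,0],"twist":0}]}}

```text
time: 16.02
tool_pos: [0.5219, -0.0133, 0.2031]
tool_rot: [-3.141, 0.001, -3.014]
contact_force: [-0.6, -0.5, -2.8]
opening: 0.0519
```

{"api": "carry_out", "payload": {"series": [{"jaw":30,"travel":[0,0,0.4],"twist":0},{"jaw":30,"travel":[0,0,0.5],"twist":0},{"jaw":30,"travel":[0,0,0.4],"twist":0},{"jaw":30,"travel":[0,0,0.3],"twist":0},{"jaw":30,"travel":[0,0,0.2],"twist":0},{"jaw":30,"travel":[0,0,0.15],"twist":0},{"jaw":30,"travel":[0,0,0],"twist":0}]}}

```text
time: 16.9
tool_pos: [0.5221, -0.0119, 0.0855]
tool_rot: [3.141, -0.0, -3.013]
contact_force: [-0.2, 0.4, -3.7]
opening: 0.052
```

```bash
python3 -c "
from h import *
st('pics/w14.png')"
```

```text
16.9 [ 0.5221 -0.0119  0.0855] [-0.1637  0.3513 -3.7184] [ 0.0188  0.0096 -0.0013] 0.05199417449787309 [ -0.034  -47.0015 -20.0484  -0.046   -0.0797  -0.0008]
mask 0.86 223 336 76 337 19848
```

{"api": "carry_out", "payload": {"series": [{"jaw":30,"travel":[0,0,0.12],"twist":0},{"jaw":30,"travel":[0,0,0.1],"twist":0},{"jaw":30,"travel":[-0.18,0,0.07],"twist":0},{"jaw":30,"travel":[-0.2,0,0.1],"twist":0},{"jaw":30,"travel":[-0.18,0,0.13],"twist":0},{"jaw":30,"travel":[0,0,0],"twist":0}], "squeeze": 8}}

```text
time: 17.75
tool_pos: [0.5564, -0.0075, 0.0537]
tool_rot: [3.141, 0.0, -3.013]
contact_force: [-0.6, 0.0, -2.5]
opening: 0.0519
```

```bash
python3 -c "
from h import *
st('pics/w15.png')"
```

```text
17.75 [ 0.5564 -0.0075  0.0537] [-0.5872  0.0299 -2.5445] [-0.0109 -0.0113 -0.0344] 0.05192293003007996 [  0.0596 -51.1464 -20.0542  -0.0313   0.0125   0.0328]
mask 0.56 226 333 13 337 26408
```

{"api": "carry_out", "payload": {"series": [{"jaw":30,"travel":[-0.16,0,0.15],"twist":0},{"jaw":30,"travel":[-0.14,0,0.18],"twist":0},{"jaw":30,"travel":[-0.11,0,0.16],"twist":0},{"jaw":30,"travel":[0,0,0],"twist":0},{"jaw":30,"travel":[0,0,0],"twist":0}]}}

```text
time: 18.48
tool_pos: [0.5799, -0.0044, 0.0246]
tool_rot: [3.141, -0.0, -3.013]
contact_force: [0.3, 0.7, -3.3]
opening: 0.0523
```

Run:
```python
from h import *
st('pics/w16.png')
b=robot.read_camera('scene')
cx,cy=proj('scene',[[.55,0,.03]])[0].astype(int)
c=cv2.resize(b[cy-75:cy+75,cx-100:cx+100],(400,300),interpolation=2)
cv2.imwrite('pics/s16.png',np.hstack([cv2.resize(cv2.imread('pics/w16.png'),(400,300)),c]))
```

```text
18.475 [ 0.5799 -0.0044  0.0246] [ 0.262   0.6771 -3.2616] [ 0.0432 -0.1149 -0.0328] 0.0522537002147928 [  0.0073 -54.4492 -19.222   -0.0619   0.1522   0.0022]
mask 0.59 216 344 0 337 34770
```

View pics/s16.png

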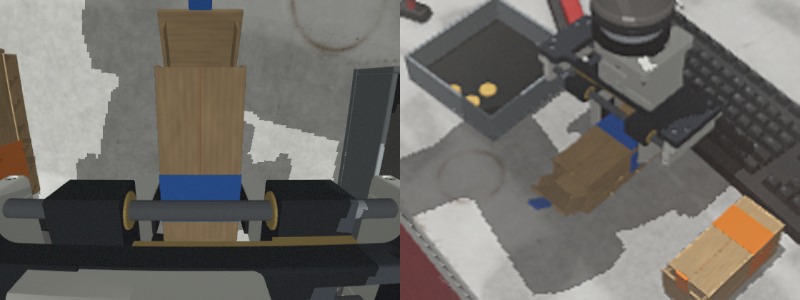

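The carton is level, a millimetre or two above the worktop or touching it. I release it and retreat upward.

{"api": "carry_out", "payload": {"series": [{"jaw":30,"travel":[0,0,0.03],"twist":0},{"jaw":60,"travel":[0,0,0],"twist":0},{"jaw":80,"travel":[0,0,0],"twist":0},{"jaw":80,"travel":[0,0,0],"twist":0},{"jaw":80,"travel":[0,0,0],"twist":0}]}}

```text
time: 19.25
tool_pos: [0.5799, -0.0045, 0.0234]
tool_rot: [3.142, 0.0, -3.013]
contact_force: [0.3, -0.2, -0.5]
opening: 0.0727
```

{"api": "carry_out", "payload": {"series": [{"jaw":80,"travel":[0,0,-0.2],"twist":0},{"jaw":80,"travel":[0,0,-0.5],"twist":0},{"jaw":80,"travel":[0,0,-0.9],"twist":0},{"jaw":80,"travel":[0,0,-0.9],"twist":0},{"jaw":80,"travel":[0,0,-0.4],"twist":0},{"jaw":80,"travel":[0,0,0],"twist":0},{"jaw":80,"travel":[0,0,0],"twist":0}]}}

```text
time: 20.12
tool_pos: [0.5792, -0.0044, 0.1964]
tool_rot: [3.141, -0.002, -3.013]
contact_force: [0.2, 0.4, -0.1]
opening: 0.0736
```

Run:
```python
from h import *
st('pics/w17.png'); tok()
b=cv2.imread('pics/l_scene.png')
cx,cy=proj('scene',[[.55,0.05,.03]])[0].astype(int)
c=cv2.resize(b[cy-75:cy+75,cx-100:cx+100],(400,300),interpolation=2)
cv2.imwrite('pics/s17.png',np.hstack([cv2.resize(cv2.imread('pics/w17.png'),(400,300)),c]))
```

```text
20.125 [ 0.5792 -0.0044  0.1964] [ 0.1608  0.3786 -0.1059] [ 0.0361  0.0503 -0.0222] 0.0735921496343019 [  0.0388 -50.7421 -25.0501  -0.0546   0.0676  -0.0004]
mask 0.71 253 307 45 226 8401
scene 0.37 [229.6, 182.4] [[0.515  0.1741 0.006 ]]
wrist 0.62 [448.5, 148.6] [[0.5128 0.1767 0.006 ]]
wrist 0.55 [446.0, 124.1] [[0.4872 0.1669 0.006 ]]
wrist 0.49 [472.5, 120.4] [[0.4791 0.1956 0.006 ]]
```

View pics/s17.png

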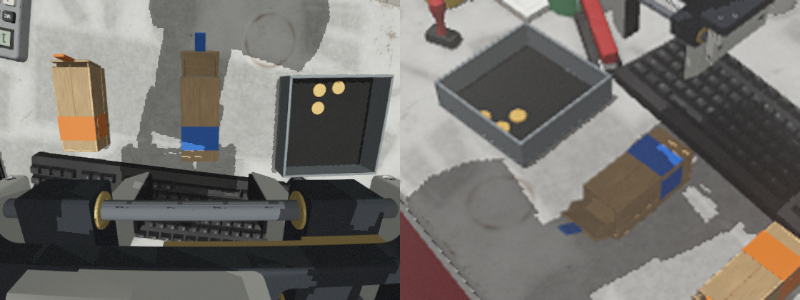

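The carton lies flat, clear of the tray, and the tokens are in the tray. One numeric check of levelness at the keyboard end, then I hand in.

Run:
```python
from h import *
im=cv2.imread('pics/w17.png')
m=robot.regions_of('wrist','carton')[0]['pixels']
for r in (115,130,150,170,190,205,215):
    xs=np.nonzero(m[r])[0]
    if len(xs): p=toz('wrist',[[xs.min()-.5,r],[xs.max()+.5,r]],.05); print(r,xs.min(),xs.max(),np.linalg.norm(p[0]-p[1]),p.mean(0))
print('keyboard edge',toz('wrist',[[252*1,248],[330,250]],.0))
robot.read_camera('top')
for q in ('spare_carton','carton'):
    r=robot.regions_of('top',q)[0]; print(q,r['xy'],cv2.minAreaRect(cv2.findNonZero(r['pixels'].astype(np.uint8))))
```

```text
115 253 307 0.051697832004706464 [ 0.5025 -0.0148  0.05  ]
130 253 306 0.051352840522007503 [ 0.5162 -0.0135  0.05  ]
150 253 306 0.052188097467866644 [ 0.535  -0.0111  0.05  ]
170 254 305 0.05110605406463966 [ 0.5543 -0.0087  0.05  ]
190 254 305 0.05200945745768536 [ 0.5743 -0.0061  0.05  ]
205 254 306 0.053737447952793324 [ 0.5897 -0.0037  0.05  ]
215 254 304 0.05219249714703645 [ 0.6004 -0.0033  0.05  ]
keyboard edge [[ 0.6625 -0.0291  0.    ]
 [ 0.6531  0.0666  0.    ]]
spare_carton [378.0, 202.0] ((374.150634765625, 198.58090209960938), (60.251182556152344, 28.44272804260254), 84.5596694946289)
carton [294.7, 192.9] ((294.53924560546875, 196.5836181640625), (33.767120361328125, 24.53666114807129), 83.2901611328125)
```

Level: the width reads a steady 52 mm at 50 mm height along the whole length. The far end stops short of the keyboard, and the orange carton hasn't moved.

```bash
python3 -c "
from h import *
print(robot.hand_in())"
```

```text
the job is handed in; nothing more can be done
None
```

I finished the job and handed it in at about 20 s of the 67 s allowed; the hand-in reports no verdict.

- **Spout:** I pushed it out from behind the tab with closed fingers while the carton stood on the worktop. I estimated about 1.2 rad from the geometry, just before a last small push. I did not measure it directly.
- **Tokens:** I carried the carton level over the tray and eased the grip until it swung spout-down. One token fell out and two stuck on the chute; a firm grip and a short shake freed them.
- **Setting down:** I rolled the carton flat on its lower edge near its first place, released it and backed off upward.

**Last checks:**
- **Tokens:** the wrist camera saw all three in the tray, though the detector found only one of them in the scene camera. In the picture from that camera, all three show in the tray.
- **Carton:** it reads level, 52 mm wide along its whole length at the expected height. Its centre is about 0.19 m from the tray's centre.
- **Orange carton:** it is where it was, within about a pixel (about 2 mm) in the top view.
- **Gripper:** it was clear of everything.

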